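# Clear the dispatch rack by kind and weight

## Robot

A 7-joint arm with a two-finger parallel gripper is mounted at the origin on the work surface. World frame = base frame: x ahead of the robot, y to its left, z up, the work surface at z = 0. Lengths are in m, angles in degrees, forces in N, time in s.
With the tool pointing down it reaches from about 0.425 to 0.825 m from the base axis. Payload 3.6 kg.
Tool frame: the origin (TCP) lies at the very end of the fingers, on their centre line; the grasp point (between the pads) lies 19 mm behind it; z points along the fingers, y is the direction in which the jaws open and shut (so a half turn about z gives the same grasp; the last joint's range is limited). The gripper opens to 85 mm and grips with 20 to 120 N. Pads are 22 mm wide; open, the fingers measure 114 mm over their backs; the gripper's body (76 mm by 85 mm) begins 54 mm behind the grasp point. The pads swing forward as they close: fully open they stand 13 mm farther back than shut.
Start: joints at [68.039, 35.231, -0.722, 81.555, 0.464, 63.22, -2.315], TCP at [0.227, -0.609, 0.231] pointing down, gripper open.
Joint ranges: [-178.69, 178.69], [-17.37, 117.87], [-77.05, 75.6], [15.02, 138.74], [-78.02, 258.01], [0.78, 113.62], [-162.83, 162.83]. Speed limits (degrees/s): [159.86, 159.86, 180, 180, 180, 180, 180].

## Interface

Orientations are given as [roll, pitch, yaw] about the fixed x, y, z axes, in that order (R = Rz(yaw) Ry(pitch) Rx(roll)).
In Python, from workcell import env gives the robot as it stands. Calls block until the motion is done:
- env.goto(position, orientation): joint-space move of the TCP to a pose.
- env.line_to(position, rot=None, rate=0.15, guard=None): straight line of the TCP; rot=None keeps the orientation; rate is the mean speed in m/s. With guard (N) it stops when the force on the tool has changed by that much, and returns True; else False.
- env.move_j(angles): joint-space move.
- env.set_gripper(opening): opening from 0.0 (shut) to 1.0 (fully open); the grip force is fixed at half the most; returns when the fingers have stopped.
- env.pause(seconds).
- env.solve_ik(position, orientation): joint angles nearest the present ones, or None.
- env.get_obs(): the state.
- env.camera(name): name is "scene" or "top" or "wrist"; returns the picture (400x640x3 uint8, red, green, blue); there is no depth.
- env.get_calibration(name): a dict with "intrinsics" (3x3 intrinsics, pixels), "k1" (the pictures are not rectified: a ray, as slopes to the right and down, at radius r is drawn at 1 + k1 r^2 times it, then the intrinsics apply), "pose" (4x4, takes a point from camera to world coordinates). Camera axes: x right, y down, z forward; pixel columns grow to the right and rows downward; lengths in m; the calibration is good to about 2 mm. A picture is of the moment at which its call begins: read the wrist's pose just before it. get_calibration takes no time and is no camera call; for the wrist camera it gives the pose at the moment of the call.
A pose or a line that the arm cannot do raises env.PlanningError and nothing moves.
- env.hand_in(): hands the job in, once; it reports no verdict.
The state is a dict: "time": time; "joint_pos": joint angles; "joint_vel": joint speeds; "effort": joint torques, N m; "ee_pos": TCP position; "tcp_rot": TCP orientation; "force": force on the tool from outside, world axes, zero at the start; "wrist_torque": the same for the moment, N m; "gripper_width": opening from 0.0 (shut) to 1.0 (fully open).
Only numpy, scipy, OpenCV 4.12 (cv2) and the standard library are available. Lean on these libraries where they do the work, as an engineer would, in place of code of your own. Each camera call takes 0.05 s, during which the arm holds its last target. There are 200 camera calls.

## Task

Clear the leaning rack on the packing bench: stand the unboxed glass panel in the red box, and feel the weight of each of the two look-alike gift boxes, standing those over 400 g in the grey courier crate and the lighter ones in the blue letter-post crate (within 50 g of the limit either crate will do). One box to a pocket, right way up, down on the floor of its bin and let go; all of it is glass, so set everything down gently without dropping or knocking it, and leave the tape, paperweight, jar and flask where they are.

Things in the scene. Friction and masses are not known exactly. Their poses are not given: they have to be found in the camera images.
- carton_a: Closed cardboard gift box with a white label, 140 mm long, 92 wide, 36 thick; 110 to 700 g, not to be seen, only felt by lifting. Origin: centre of the underside; z up its length, x across its thickness, y across its width. Starts in one of the rack's bays, leaning 0.55 rad, top towards the robot. Too wide for the gripper: take it across its thickness by the upper end.
- carton_b: Second gift box, looks and sizes exactly like carton_a, a weight of its own, 110 to 700 g. Origin: centre of the underside; z up its length, x across its thickness, y across its width. Starts in one of the rack's bays, leaning 0.55 rad, top towards the robot. Too wide for the gripper: take it across its thickness by the upper end.
- panel: Unboxed glass panel: dark wooden frame round green leaded glass, 130 mm long, 96 wide, 30 thick, about 400 g. Origin: centre of the underside; z up its length, x across its thickness, y across its width. Starts in one of the rack's bays, leaning 0.55 rad, top towards the robot. Too wide for the gripper: take it across its thickness by the upper end.
- rack: Fixed plywood rack, base 190 mm (x) by 400 mm (y), origin at the base's centre on the table. Three bays at y = -115, 0, +115 mm, split by thin fins that reach 66 mm up the slant. Slanted back board on the robot's side, 84 mm up the slant: the slabs' upper 45 to 55 mm stand free above it. Slanted floor at its foot (corner at x = 30, z = 22 mm).
- rack_rail (a point): Middle of a fixed steel rail, 16 mm thick, 390 mm long along the rack's y, at x = -6, z = 300 mm of the rack, on 14 mm posts at y = +-185 mm. It hangs over the slabs' upper ends and bars the way straight down: the hand must come in tilted from the robot's side, along the slabs' slant.
- crate_grey: Fixed open grey crate for courier parcels, 235 mm (x) by 70 mm (y), 85 mm high, walls and floor 5 mm; a wall across the middle makes two pockets, each 110 mm (x) by 60 mm (y), one gift box standing in each. Origin: centre of the underside.
- crate_blue: Fixed open blue crate for letter post, sizes, pockets and origin as crate_grey. The two crates may change sides.
- box_red: Fixed open red box for glass still to be packed, 70 mm (x) by 124 mm (y), 75 mm high, walls and floor 5 mm, one pocket of 60 mm by 114 mm. Origin: centre of the underside.
- crate_grey_pocket0 (a point): Centre of the floor of the grey crate's pocket on its -x side, 5 mm above the table; a box standing here has its width along the crate's x and its thickness along the crate's y.
- crate_grey_pocket1 (a point): Centre of the floor of the grey crate's pocket on its +x side, 5 mm above the table; a box standing here has its width along the crate's x and its thickness along the crate's y.
- crate_blue_pocket0 (a point): Centre of the floor of the blue crate's pocket on its -x side, 5 mm above the table; a box standing here has its width along the crate's x and its thickness along the crate's y.
- crate_blue_pocket1 (a point): Centre of the floor of the blue crate's pocket on its +x side, 5 mm above the table; a box standing here has its width along the crate's x and its thickness along the crate's y.
- tape_roll: Roll of clear tape lying flat, 84 mm across, 45 mm high; a bystander. Origin: centre of the underside.
- glass_weight: Amber glass paperweight, 68 mm across, 46 mm high; a bystander. Origin: centre of the underside.
- glass_jar: Glass jar, 60 mm across, 85 mm high; a bystander. Origin: centre of the underside.
- perfume_bottle: Purple glass flask, 62 mm across, 100 mm high; a bystander. Origin: centre of the underside.

How it is judged (in metres and radians):
At the end, for the whole second after the job is handed in: Each gift box stands (within 0.45 rad of upright) in a crate, underside less than 25 mm above the table; in the grey crate it presses with over 3.43 N (350 g), in the blue with under 4.41 N (450 g); the panel stands likewise in the red box; all at rest (angle between each of carton_a, carton_b, panel's own z axis and vertical below 0.45 rad and linear speed of each of carton_a, carton_b, panel below 0.02 m/s and ((x of carton_a in the frame of crate_grey between -0.115 and 0.115 m and y of carton_a in the frame of crate_grey between -0.033 and 0.033 m and z of carton_a in the frame of crate_grey between 0 and 0.025 m and contact force between carton_a and crate_grey above 3.4335 N) or (x of carton_a in the frame of crate_blue between -0.115 and 0.115 m and y of carton_a in the frame of crate_blue between -0.033 and 0.033 m and z of carton_a in the frame of crate_blue between 0 and 0.025 m and contact force between carton_a and crate_blue below 4.4145 N)) and ((x of carton_b in the frame of crate_grey between -0.115 and 0.115 m and y of carton_b in the frame of crate_grey between -0.033 and 0.033 m and z of carton_b in the frame of crate_grey between 0 and 0.025 m and contact force between carton_b and crate_grey above 3.4335 N) or (x of carton_b in the frame of crate_blue between -0.115 and 0.115 m and y of carton_b in the frame of crate_blue between -0.033 and 0.033 m and z of carton_b in the frame of crate_blue between 0 and 0.025 m and contact force between carton_b and crate_blue below 4.4145 N)) and x of panel in the frame of box_red between -0.033 and 0.033 m and y of panel in the frame of box_red between -0.06 and 0.06 m and z of panel in the frame of box_red between 0 and 0.025 m); the robot touches nothing.
It fails at once if a gift box or the glass panel is dropped: moves at over 0.5 m/s while not in the fingers (a fall of 13 mm) ((contact force between carton_a and the fingers below 0.2 N and linear speed of carton_a above 0.5 m/s) or (contact force between carton_b and the fingers below 0.2 N and linear speed of carton_b above 0.5 m/s) or (contact force between panel and the fingers below 0.2 N and linear speed of panel above 0.5 m/s)).
It fails at once if a gift box or the glass panel is knocked into a bin or the rack with more than 120 N (contact force between any of carton_a, carton_b, panel and crate_grey above 120 N or contact force between any of carton_a, carton_b, panel and crate_blue above 120 N or contact force between any of carton_a, carton_b, panel and box_red above 120 N or contact force between any of carton_a, carton_b, panel and rack above 120 N).
It fails at once if a bystander on the bench is shifted by more than 25 mm (distance of any of tape_roll, glass_weight, glass_jar, perfume_bottle from where it was at the start of the episode above 0.025 m).
It also fails if it takes over 72 s, if anything falls off the work surface, if the arm or the gripper's body presses on something with over 40 N, if the wrist force passes 120 N, or if a joint passes its speed limit or range.

## Working session

There is one attempt and no reset: what is moved stays moved. The work goes in short steps, each a Python script; the robot and the scene stay as the last script left them, time stands still between calls to the robot, and variables do not carry over. Pictures are saved under pics/ and viewed, about 8 in all and at most 12, crops included, and the job is handed in when it is done.

```bash
ls; mkdir -p pics; python3 - <<'E'
from workcell import env
import cv2,numpy as np
for n in ("scene","top"):
    im=env.camera(n); cv2.imwrite(f"pics/{n}0.png",im[:,:,::-1])
    c=env.get_calibration(n); print(n,np.round(c["intrinsics"],1).tolist(),c["k1"],np.round(c["pose"],3).tolist())
o=env.get_obs();print({k:np.round(v,3).tolist() for k,v in o.items()})
E
```

```text
pics
scene [[374.3, 0.0, 323.1], [0.0, 374.3, 196.3], [0.0, 0.0, 1.0]] 0.00864324125222482 [[-0.599, 0.427, -0.677, 1.201], [0.8, 0.34, -0.494, 0.484], [0.019, -0.838, -0.546, 0.712], [0.0, 0.0, 0.0, 1.0]]
top [[397.3, 0.0, 317.8], [0.0, 397.3, 200.1], [0.0, 0.0, 1.0]] -0.01496230033962754 [[0.004, -0.981, 0.196, 0.331], [-1.0, -0.001, 0.015, 0.008], [-0.015, -0.196, -0.981, 1.356], [0.0, 0.0, 0.0, 1.0]]
{'time': 0.1, 'joint_pos': [68.039, 35.284, -0.722, 81.633, 0.465, 63.219, -2.314], 'joint_vel': [0.007, -0.098, 0.026, -0.248, 0.001, 0.008, -0.068], 'effort': [0.001, -47.038, 0.26, -17.157, 0.01, 0.006, -0.0], 'ee_pos': [0.227, -0.608, 0.23], 'tcp_rot': [-179.867, 0.003, 20.447], 'force': [0.763, -0.275, 0.781], 'wrist_torque': [-0.006, 0.005, -0.037], 'gripper_width': 0.999}
```

View pics/top0.png

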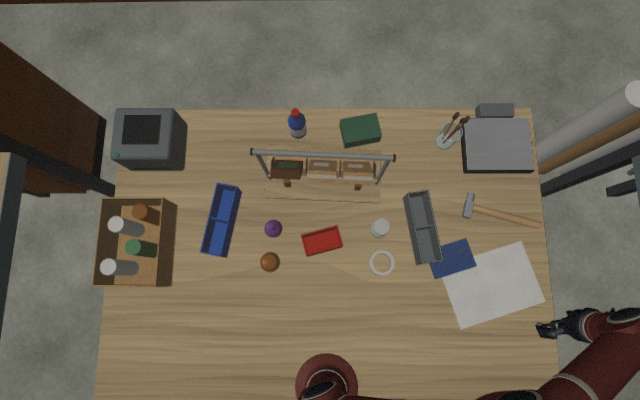

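View pics/scene0.png

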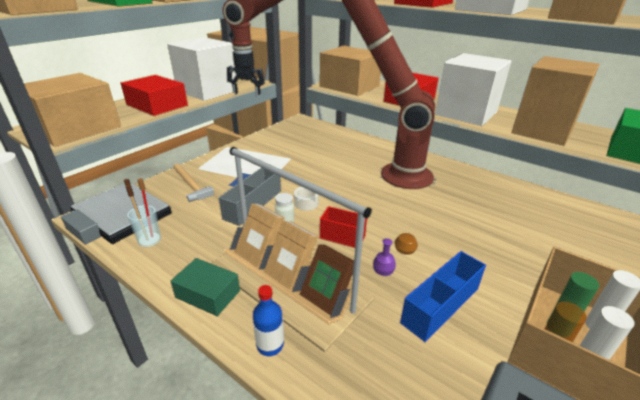

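The panel is in the left bay (top view about (287,168)), with gift boxes at (321,168) and (357,170). The blue crate is at (221,219), grey at (422,227) and the red box at (322,240). Next I'll zoom in to get exact corners.

```bash
python3 - <<'E'
import cv2
im=cv2.imread("pics/top0.png")
cv2.imwrite("pics/top_crop.png",cv2.resize(im[143:275,192:452],None,fx=3,fy=3,interpolation=cv2.INTER_CUBIC))
E
```

```text
(no output)
```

View pics/top_crop.png

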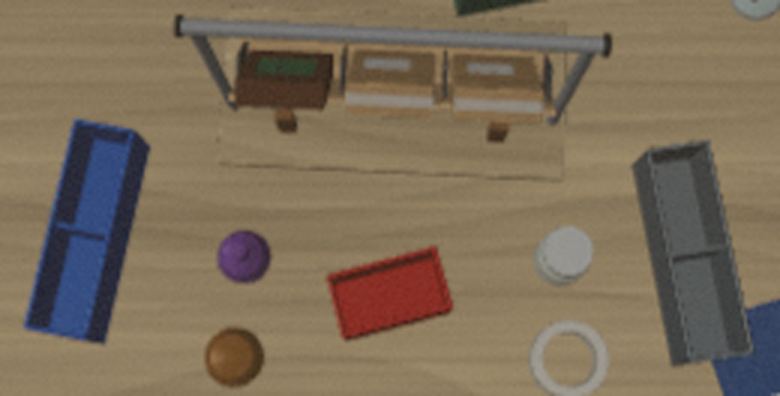

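```bash
cat > geo.py <<'E'
import numpy as np, cv2
from workcell import env
def proj(P,n="top",c=None):
    c=c or env.get_calibration(n); T=np.linalg.inv(c["pose"])
    p=np.asarray(P,float)@T[:3,:3].T+T[:3,3]; s=p[:,:2]/p[:,2:]
    s=s*(1+c["k1"]*(s**2).sum(1,keepdims=True)); K=c["intrinsics"]
    return s*[K[0][0],K[1][1]]+[K[0][2],K[1][2]]
def back(uv,z,n="top",c=None):
    c=c or env.get_calibration(n); K=c["intrinsics"]
    d=(np.asarray(uv,float)-[K[0][2],K[1][2]])/[K[0][0],K[1][1]]; s=d.copy()
    for _ in range(5): s=d/(1+c["k1"]*(s**2).sum())
    T=np.array(c["pose"]); r=T[:3,:3]@[s[0],s[1],1]; return T[:3,3]+r*(z-T[2,3])/r[2]
E
python3 - <<'E'
from geo import *
from scipy.optimize import minimize
im=cv2.imread("pics/top0.png"); hsv=cv2.cvtColor(im,cv2.COLOR_BGR2HSV)
cr=lambda x,y:(192+(x+.5)/3-.5,143+(y+.5)/3-.5)
S=4
def fit(name,box,mask,L,W,H,x0):
    u0,v0,u1,v1=box; m=np.zeros(mask.shape,np.uint8); m[v0:v1,u0:u1]=mask[v0:v1,u0:u1]
    m=cv2.morphologyEx(m,cv2.MORPH_CLOSE,np.ones((3,3)))
    n,l,st,_=cv2.connectedComponentsWithStats(m); k=1+np.argmax(st[1:,4]); m=(l==k).astype(np.uint8)
    big=cv2.resize(m[v0:v1,u0:u1].astype(np.float32),None,fx=S,fy=S,interpolation=cv2.INTER_LINEAR)>.5
    C=np.array([[a*L/2,b*W/2,c*H] for a in(-1,1) for b in(-1,1) for c in(0,1)])
    c=env.get_calibration("top")
    def cost(p):
        a=p[2]; R=np.array([[np.cos(a),-np.sin(a),0],[np.sin(a),np.cos(a),0],[0,0,1]])
        q=(proj(C@R.T+[p[0],p[1],0],c=c)-[u0,v0]+.5)*S-.5
        h=cv2.convexHull(np.round(q*16).astype(np.int32)); r=np.zeros(big.shape,np.uint8)
        cv2.fillConvexPoly(r,h,1,shift=4); r=r>0
        return 1-(r&big).sum()/(r|big).sum()
    best=min((minimize(cost,[x0[0],x0[1],x0[2]+d],method="Nelder-Mead",options=dict(initial_simplex=np.array(x0)+[0,0,d]+np.array([[0,0,0],[.02,0,0],[0,.02,0],[0,0,.1]]))for d in(-.1,0,.1)),key=lambda r:r.fun)
    print(name,"iou",1-best.fun,np.round(best.x,4),np.degrees(best.x[2]))
h,s,v=cv2.split(hsv)
def c0(a,b,z): return (back(cr(*a),z)+back(cr(*b),z))/2
b=c0((77,122),(85,338),.085);b=back((221,219),.04); g=back((422,227),.04); r=back((322,240),.04)
fit("blue",(195,178,246,262),((h>105)&(h<130)&(s>120)).astype(np.uint8),.235,.07,.085,[b[0],b[1],-.2])
fit("red",(298,222,346,260),(((h<6)|(h>174))&(s>150)).astype(np.uint8),.07,.124,.075,[r[0],r[1],.2])
fit("grey",(400,186,446,268),((s<45)).astype(np.uint8),.235,.07,.085,[g[0],g[1],.15])
# rack
A=back(cr(181,26),.3);B=back(cr(605,44),.3);print("rail",A,B,np.linalg.norm(A-B),(A+B)/2,np.degrees(np.arctan2(*(A-B)[[1,0]]))-90)
A=back(cr(220,163),.012);B=back(cr(563,180),.012);print("base",A,B,np.linalg.norm(A-B),np.degrees(np.arctan2(*(A-B)[[1,0]]))-90)
for n,p,z in(("bottle",(244,257),.05),("weight",(234,357),.023),("jar",(566,254),.06),("tape",(569,359),.03)): print(n,back(cr(*p),z))
E
```

```text
File "<stdin>", line 19
    best=min((minimize(cost,[x0[0],x0[1],x0[2]+d],method="Nelder-Mead",options=dict(initial_simplex=np.array(x0)+[0,0,d]+np.array([[0,0,0],[.02,0,0],[0,.02,0],[0,0,.1]]))for d in(-.1,0,.1)),key=lambda r:r.fun)
                                                                       ^^^^^^^^
SyntaxError: invalid syntax. Maybe you meant '==' or ':=' instead of '='?
```

```bash
cat > fit.py <<'E'
from geo import *
from scipy.optimize import minimize
im=cv2.imread("pics/top0.png"); hsv=cv2.cvtColor(im,cv2.COLOR_BGR2HSV)
cr=lambda x,y:(192+(x+.5)/3-.5,143+(y+.5)/3-.5)
S=4
vis=cv2.resize(im,None,fx=4,fy=4,interpolation=cv2.INTER_CUBIC)
def fit(name,box,mask,L,W,H,x0):
    u0,v0,u1,v1=box
    m=cv2.morphologyEx(np.ascontiguousarray(mask[v0:v1,u0:u1]),cv2.MORPH_CLOSE,np.ones((3,3)))
    n,l,st,_=cv2.connectedComponentsWithStats(m); m=(l==1+np.argmax(st[1:,4]))
    big=cv2.resize(m.astype(np.float32),None,fx=S,fy=S,interpolation=cv2.INTER_LINEAR)>.5
    C=np.array([[a*L/2,b*W/2,c*H] for a in(-1,1) for b in(-1,1) for c in(0,1)])
    c=env.get_calibration("top")
    def hull(p):
        a=p[2]; R=np.array([[np.cos(a),-np.sin(a),0],[np.sin(a),np.cos(a),0],[0,0,1]])
        q=(proj(C@R.T+[p[0],p[1],0],c=c)-[u0,v0]+.5)*S-.5
        return cv2.convexHull(np.round(q*16).astype(np.int32))
    def cost(p):
        r=np.zeros(big.shape,np.uint8)
        cv2.fillConvexPoly(r,hull(p),1,shift=4); r=r>0
        return 1-(r&big).sum()/(r|big).sum()
    D=np.array([[0,0,0],[.02,0,0],[0,.02,0],[0,0,.1]])
    rs=[minimize(cost,x0,method="Nelder-Mead",options=dict(initial_simplex=np.array(x0)+[0,0,d]+D)) for d in(-.1,0,.1)]
    b=min(rs,key=lambda r:r.fun)
    print(name,"iou",round(1-b.fun,3),np.round(b.x,4),np.degrees(b.x[2]).round(1))
    cv2.polylines(vis,[(hull(b.x)//16+[[u0*S,v0*S]]).astype(np.int32)],True,(0,255,0),1)
h,s,v=cv2.split(hsv)
b=back((221,219),.04); g=back((422,227),.04); r=back((322,240),.04)
fit("blue",(195,178,246,262),((h>105)&(h<130)&(s>120)).astype(np.uint8),.235,.07,.085,[b[0],b[1],-.2])
fit("red",(298,222,346,260),(((h<6)|(h>174))&(s>150)).astype(np.uint8),.07,.124,.075,[r[0],r[1],.2])
fit("grey",(400,186,446,268),((s<45)).astype(np.uint8),.235,.07,.085,[g[0],g[1],.15])
A=back(cr(181,26),.3);B=back(cr(605,44),.3);print("rail",A,B,np.linalg.norm(A-B),(A+B)/2,np.degrees(np.arctan2(*(A-B)[[1,0]]))-90)
A=back(cr(220,163),.012);B=back(cr(563,180),.012);print("base",A,B,np.linalg.norm(A-B),np.degrees(np.arctan2(*(A-B)[[1,0]]))-90)
for n,p,z in(("bottle",(244,257),.05),("weight",(234,357),.023),("jar",(566,254),.06),("tape",(569,359),.03)): print(n,back(cr(*p),z).round(3))
cv2.imwrite("pics/fit.png",cv2.resize(vis[143*4:275*4,192*4:452*4],None,fx=.75,fy=.75))
E
python3 fit.py
```

```text
blue iou 0.474 [ 0.523   0.3514 -0.1756] -10.1
red iou 0.893 [0.4573 0.0164 0.2983] 17.1
grey iou 0.951 [ 0.501  -0.3164  0.1572] 9.0
rail [0.68035576 0.20869977 0.3       ] [ 0.66249893 -0.18379215  0.3       ] 0.3928979219154514 [0.67142735 0.01245381 0.3       ] -2.6049344813420277
base [0.61016049 0.21212882 0.012     ] [ 0.5904505  -0.18256055  0.012     ] 0.3951812101807435 -2.858861516273336
bottle [0.496 0.177 0.05 ]
weight [0.388 0.188 0.023]
jar [ 0.499 -0.177  0.06 ]
tape [ 0.387 -0.181  0.03 ]
```

View pics/fit.png

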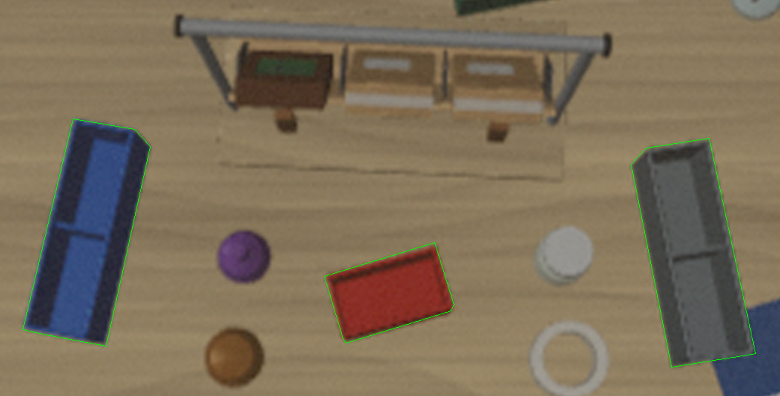

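The outlines fit all three bins; the low blue score comes only from its dark walls missing in the mask. The rail and the base front edge disagree by about 18 mm in x, so I'll zoom into the scene view to settle it.

```bash
python3 - <<'E'
import cv2
im=cv2.imread("pics/scene0.png")
cv2.imwrite("pics/scene_crop.png",cv2.resize(im[140:355,205:395],None,fx=2.75,fy=2.75,interpolation=cv2.INTER_CUBIC))
E
```

```text
(no output)
```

View pics/scene_crop.png

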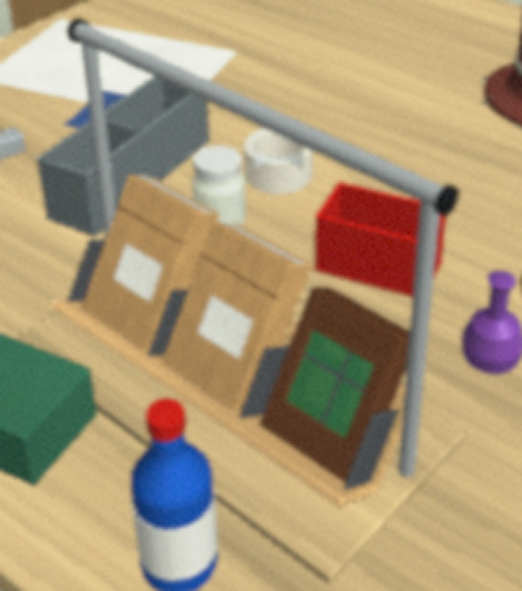

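```bash
cat > rackfit.py <<'E'
from geo import *
from scipy.optimize import least_squares
T=lambda x,y:(192+(x+.5)/3-.5,143+(y+.5)/3-.5)
S=lambda x,y:(205+(x+.5)/2.75-.5,140+(y+.5)/2.75-.5)
a=.55;up=np.array([-np.sin(a),np.cos(a)]);fr=np.array([np.cos(a),np.sin(a)])
def sl(l,t,y): p=np.array([.03,.022])+l*up+t*fr; return (p[0],y,p[1])
F=[("railL top","top",T(181,26),(-.006,.195,.3)),("railR top","top",T(605,44),(-.006,-.195,.3)),
("railL sc","scene",S(446,198),(-.006,.195,.3)),("railR sc","scene",S(78,31),(-.006,-.195,.3)),
("base FL top","top",T(220,163),(-.095,.2,.0)),("base FR top","top",T(563,180),(-.095,-.2,.0)),
("base +x sc","scene",S(329,578),(.095,.2,.0)),("base -x sc","scene",S(465,434),(-.095,.2,.01)),
("boxR back edge top R","top",T(544,114),sl(.14,0,-.115-.046)),("boxR back edge L","top",T(453,110),sl(.14,0,-.115+.046)),
("boxM back R","top",T(432,108),sl(.14,0,-.046)),("boxM back L","top",T(346,103),sl(.14,0,.046)),
("pan back R","top",T(324,107),sl(.13,0,.115-.048)),("pan back L","top",T(235,103),sl(.13,0,.115+.048)),
("boxR front sc R","scene",S(132,177),sl(.14,.036,-.115-.046)),("boxR front sc","scene",S(212,213),sl(.14,.036,-.115+.046)),
("boxM front sc R","scene",S(215,226),sl(.14,.036,-.046)),("boxM front sc L","scene",S(306,266),sl(.14,.036,.046)),
("pan front R","scene",S(320,290),sl(.13,.03,.115-.048)),("pan front L","scene",S(409,330),sl(.13,.03,.115+.048))]
cal={n:env.get_calibration(n) for n in("top","scene")}
M=np.array([f[3] for f in F]);U=np.array([f[2] for f in F])
def res(p,loss=True):
    c,s=np.cos(p[2]),np.sin(p[2]);W=M@np.array([[c,-s,0],[s,c,0],[0,0,1]]).T+[p[0],p[1],0]
    return np.array([(proj(W[i:i+1],c=cal[F[i][1]])[0]-U[i]) for i in range(len(F))])
r=least_squares(lambda p:res(p).ravel(),[.677,.012,-.047],loss="soft_l1")
print(r.x,np.degrees(r.x[2]))
for f,e in zip(F,res(r.x)):print(f[0],e.round(1))
E
python3 rackfit.py
```

```text
[ 0.6823972   0.01614832 -0.04352065] -2.493549848448465
railL top [-0.8 -1.6]
railR top [-2.  -1.9]
railL sc [-0.3  1.2]
railR sc [0.  0.9]
base FL top [-1.9  4.6]
base FR top [-1.3  4. ]
base +x sc [ 6.4 -1.4]
base -x sc [ 4.9 -3.9]
boxR back edge top R [-1.1  1.1]
boxR back edge L [0.  1.2]
boxM back R [-0.3  1.6]
boxM back L [-0.8  2. ]
pan back R [ 0.1 -0.5]
pan back L [-0.3 -0.4]
boxR front sc R [-3.2 -0.7]
boxR front sc [-7.3 -0.1]
boxM front sc R [-1.8 -1.2]
boxM front sc L [-6.5 -0.2]
pan front R [-4.7 -1.1]
pan front L [-3.3  3.1]
```

```bash
cat >> rackfit.py <<'E'
print()
p=r.x;c,s=np.cos(p[2]),np.sin(p[2])
def torack(w): d=w-[p[0],p[1],0]; return np.round([c*d[0]+s*d[1],-s*d[0]+c*d[1],d[2]],4)
for n,z in((0,.3),(1,.3),(2,.3),(3,.3),(4,0),(5,0),(6,0),(7,0),(8,.141),(9,.141),(10,.141),(11,.141),(12,.133),(13,.133),(14,.16),(15,.16),(16,.16),(17,.16),(18,.1485),(19,.1485)):
    print(F[n][0],torack(back(F[n][2],z,F[n][1])),"model",np.round(F[n][3],3))
E
python3 rackfit.py | sed -n '/^$/,$p'
```

```text
railL top [-0.0104  0.1923  0.3   ] model [-0.006  0.195  0.3  ]
railR top [-0.0112 -0.2006  0.3   ] model [-0.006 -0.195  0.3  ]
railL sc [-0.0097  0.1931  0.3   ] model [-0.006  0.195  0.3  ]
railR sc [-0.0091 -0.1989  0.3   ] model [-0.006 -0.195  0.3  ]
base FL top [-0.0783  0.1946  0.    ] model [-0.095  0.2    0.   ]
base FR top [-0.0808 -0.2041  0.    ] model [-0.095 -0.2    0.   ]
base +x sc [0.1065 0.1916 0.    ] model [0.095 0.2   0.   ]
base -x sc [-0.0846  0.1934  0.    ] model [-0.095  0.2    0.01 ]
boxR back edge top R [-0.0393 -0.1643  0.141 ] model [-0.043 -0.161  0.141]
boxR back edge L [-0.0391 -0.0689  0.141 ] model [-0.043 -0.069  0.141]
boxM back R [-0.0379 -0.0468  0.141 ] model [-0.043 -0.046  0.141]
boxM back L [-0.0364  0.0438  0.141 ] model [-0.043  0.046  0.141]
pan back R [-0.0397  0.0673  0.133 ] model [-0.038  0.067  0.133]
pan back L [-0.0394  0.162   0.133 ] model [-0.038  0.163  0.133]
boxR front sc R [-0.0158 -0.1526  0.16  ] model [-0.012 -0.161  0.16 ]
boxR front sc [-0.0241 -0.0552  0.16  ] model [-0.012 -0.069  0.16 ]
boxM front sc R [-0.012  -0.0395  0.16  ] model [-0.012 -0.046  0.16 ]
boxM front sc L [-0.022   0.0576  0.16  ] model [-0.012  0.046  0.16 ]
pan front R [-0.0163  0.0778  0.1485] model [-0.012  0.067  0.149]
pan front L [-0.025   0.1626  0.1485] model [-0.012  0.163  0.149]
```

```bash
cat > h.py <<'E'
from geo import *
from scipy.spatial.transform import Rotation as Ro
RX,RY,RA=.680,.0145,np.radians(-2.55)
a=.55
def rk(x,y,z): c,s=np.cos(RA),np.sin(RA); return np.array([RX+c*x-s*y,RY+s*x+c*y,z])
def eul(yd,zd):
    yd,zd=np.array(yd),np.array(zd); return Ro.from_matrix(np.stack([np.cross(yd,zd),yd,zd],1)).as_euler("xyz",degrees=True)
def lean(s,y,t=.018,flip=1,tilt=a):   # TCP pose at s up the slant, bay y
    up=np.array([-np.sin(a),0,np.cos(a)]);fr=np.array([np.cos(a),0,np.sin(a)])
    p=np.array([.03,y,.022])+s*up+t*fr
    ut=np.array([-np.sin(tilt),0,np.cos(tilt)]);ft=np.array([np.cos(tilt),0,np.sin(tilt)])
    R=Ro.from_euler("z",RA)
    return rk(*p),eul(R.apply(ft)*flip,-R.apply(ut))
def down(yaw,flip=1): return eul([np.cos(yaw)*flip,np.sin(yaw)*flip,0],[0,0,-1])  # jaws along heading yaw
BL=(.523,.3514,-.1756);GR=(.501,-.3164,.1572);RD=(.4573,.0164,.2983)
def pocket(b,i): d=(-.0575,.0575)[i]; return b[0]+d*np.cos(b[2]),b[1]+d*np.sin(b[2])
def force(n=10):
    f=[]
    for _ in range(n): env.pause(.03); f.append(env.get_obs()["force"])
    return np.mean(f,0)
E
python3 - <<'E'
from h import *
def t(n,p,o): 
    q=env.solve_ik(p,o); print(n,np.round(p,3),None if q is None else np.round(q,0).tolist())
for fl in(1,-1):
  for y in(.115,0,-.115):
    for s in(.40,.092): t(f"lean {fl} {y} {s}",*lean(s,y,flip=fl))
  t("red hi",[RD[0],RD[1],.25],down(RD[2],fl)); t("red",[RD[0],RD[1],.097],down(RD[2],fl))
  for n,b in(("bl",BL),("gr",GR)):
    for i in(0,1):
      x,y=pocket(b,i)
      for z in(.25,.097): t(f"{n}{i} {fl}",[x,y,z],down(b[2]+np.pi/2,fl))
E
```

```text
lean 1 0.115 0.4 [0.522 0.137 0.372] [8.0, 8.0, -37.0, 110.0, 33.0, 40.0, -52.0]
lean 1 0.115 0.092 [0.682 0.13  0.11 ] [-28.0, 40.0, 17.0, 110.0, -10.0, 2.0, -11.0]
lean 1 0 0.4 [0.516 0.022 0.372] [38.0, 5.0, -50.0, 114.0, 20.0, 33.0, -27.0]
lean 1 0 0.092 [0.677 0.015 0.11 ] [17.0, 41.0, -33.0, 112.0, 96.0, 24.0, -95.0]
lean 1 -0.115 0.4 [ 0.511 -0.093  0.372] [45.0, 5.0, -38.0, 113.0, -0.0, 31.0, 6.0]
lean 1 -0.115 0.092 [ 0.672 -0.1    0.11 ] [29.0, 41.0, -33.0, 112.0, 95.0, 18.0, -83.0]
red hi [0.457 0.016 0.25 ] [21.0, 20.0, -35.0, 110.0, 14.0, 55.0, -3.0]
red [0.457 0.016 0.097] [11.0, 32.0, -22.0, 120.0, 23.0, 32.0, -11.0]
bl0 1 [0.466 0.361 0.25 ] [-10.0, 37.0, -52.0, 89.0, 31.0, 69.0, 12.0]
bl0 1 [0.466 0.361 0.097] [-16.0, 45.0, -41.0, 99.0, 37.0, 50.0, 7.0]
bl1 1 [0.58  0.341 0.25 ] [-2.0, 52.0, -70.0, 75.0, 48.0, 85.0, 12.0]
bl1 1 [0.58  0.341 0.097] [-9.0, 52.0, -45.0, 85.0, 40.0, 60.0, 16.0]
gr0 1 [ 0.444 -0.325  0.25 ] [63.0, 31.0, -47.0, 96.0, 25.0, 64.0, 109.0]
gr0 1 [ 0.444 -0.325  0.097] [59.0, 42.0, -40.0, 106.0, 37.0, 46.0, 98.0]
gr1 1 [ 0.558 -0.307  0.25 ] [5
[... 657 characters left out ...]
 28.0, 65.0, 111.0, -30.0, 60.0, -133.0]
red [0.457 0.016 0.097] [-17.0, 31.0, 18.0, 121.0, -19.0, 30.0, -148.0]
bl0 -1 [0.466 0.361 0.25 ] [-16.0, 33.0, -39.0, 90.0, 23.0, 65.0, -161.0]
bl0 -1 [0.466 0.361 0.097] [-33.0, 39.0, -12.0, 100.0, 11.0, 42.0, -150.0]
bl1 -1 [0.58  0.341 0.25 ] [-18.0, 39.0, -28.0, 75.0, 18.0, 70.0, -146.0]
bl1 -1 [0.58  0.341 0.097] [-31.0, 45.0, -3.0, 85.0, 3.0, 50.0, -135.0]
gr0 -1 [ 0.444 -0.325  0.25 ] [34.0, 25.0, 0.0, 97.0, -0.0, 58.0, -47.0]
gr0 -1 [ 0.444 -0.325  0.097] [33.0, 36.0, 1.0, 107.0, -1.0, 37.0, -46.0]
gr1 -1 [ 0.558 -0.307  0.25 ] [26.0, 33.0, 1.0, 82.0, -1.0, 64.0, -54.0]
gr1 -1 [ 0.558 -0.307  0.097] [26.0, 42.0, 1.0, 92.0, -1.0, 46.0, -53.0]
```

```bash
python3 - <<'E'
from h import *
o=env.get_obs()
env.goto(*lean(.36,0)); 
o=env.get_obs(); print(o["time"],np.round(o["ee_pos"],3),np.round(o["tcp_rot"],1),np.round(o["joint_pos"],0), lean(.36,0))
c=env.get_calibration("wrist"); im=env.camera("wrist"); cv2.imwrite("pics/w1.png",im[:,:,::-1])
np.save("w1.npy",np.array([c],dtype=object),allow_pickle=True); print(np.round(c["pose"],3).tolist(),np.round(c["intrinsics"],1).tolist(),c["k1"])
print(force())
E
```

```text
2.6 [0.538 0.019 0.338] [148.5  -0.   87.3] [ 30.  10. -43. 115.  29.  30. -36.] (array([0.53731946, 0.02085432, 0.3383172 ]), array([148.48732127,   0.        ,  87.45      ]))
[[0.851, -0.194, 0.487, 0.467], [-0.04, -0.95, -0.309, 0.097], [0.523, 0.244, -0.817, 0.46], [0.0, 0.0, 0.0, 1.0]] [[316.9, 0.0, 319.8], [0.0, 316.9, 199.2], [0.0, 0.0, 1.0]] 0.01960482798972211
[0.03522423 0.14687555 0.11618692]
```

View pics/w1.png

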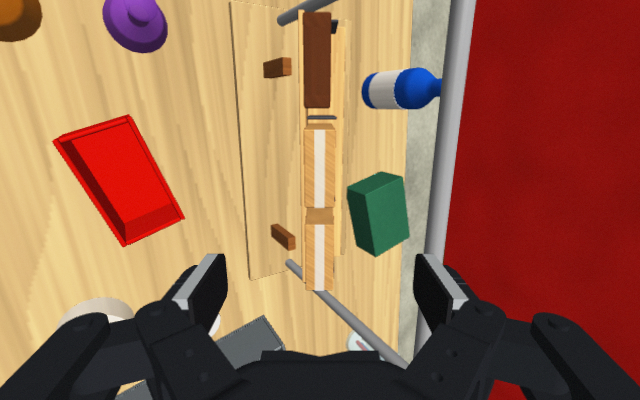

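The box ends show edge-on: panel u 304–330, v 12–107; middle box u 304–334, v 128–207; right box u 306–334, v 224–290. I'll intersect these with the end plane at s = 0.14 (0.13 for the panel).

```bash
python3 - <<'E'
from h import *
c=np.load("w1.npy",allow_pickle=True)[0]
im=cv2.imread("pics/w1.png")
R=Ro.from_euler("z",RA)
up=R.apply([-np.sin(a),0,np.cos(a)]);fr=R.apply([np.cos(a),0,np.sin(a)]);yy=R.apply([0,1,0])
O=rk(.03,0,.022)
K=np.array(c["intrinsics"]);T=np.array(c["pose"])
def hit(u,v,s):
    d=np.array([(u-K[0,2])/K[0,0],(v-K[1,2])/K[1,1]]);q=d.copy()
    for _ in range(5): q=d/(1+c["k1"]*(q@q))
    r=T[:3,:3]@[q[0],q[1],1]; P=T[:3,3]+r*((O+s*up-T[:3,3])@up)/(r@up)
    return np.round([(P-O)@fr,(P-O)@yy],4)
for n,s,pts in(("panel",.13,[(304,12),(331,12),(303,107),(330,107)]),("M",.14,[(305,128),(335,128),(304,207),(335,207)]),("R",.14,[(306,224),(334,224),(306,290),(334,290)])):
    print(n,[hit(*p,s).tolist() for p in pts])
# rows' edges
for v in(60,150,190,250,280): print(v,[im[v,u].tolist() for u in range(298,342,3)])
E
```

```text
panel [[0.003, 0.1641], [0.0309, 0.164], [0.0002, 0.07], [0.0306, 0.0699]]
M [[0.0025, 0.0476], [0.0361, 0.0475], [-0.0001, -0.0452], [0.0371, -0.0453]]
R [[0.0019, -0.0671], [0.0362, -0.0672], [0.0006, -0.159], [0.0371, -0.1591]]
60 [[103, 157, 196], [128, 204, 243], [26, 45, 85], [29, 51, 96], [29, 52, 100], [30, 56, 106], [31, 55, 104], [31, 56, 105], [29, 55, 105], [32, 56, 105], [30, 53, 102], [104, 172, 226], [109, 181, 228], [124, 198, 240], [119, 193, 237]]
150 [[133, 194, 228], [111, 182, 230], [83, 143, 194], [93, 162, 220], [94, 168, 225], [94, 163, 220], [207, 227, 237], [204, 225, 234], [206, 226, 235], [130, 180, 222], [97, 169, 227], [97, 170, 227], [103, 182, 234], [119, 196, 238], [127, 205, 244]]
190 [[130, 190, 225], [101, 164, 210], [90, 153, 202], [88, 156, 211], [93, 166, 221], [89, 159, 214], [204, 224, 233], [204, 222, 232], [205, 222, 231], [112, 173, 219], [99, 172, 227], [91, 162, 218], [96, 167, 220], [129, 209, 245], [130, 207, 245]]
250 [[124, 184, 220], [98, 150, 183], [116, 190, 235], [94, 164, 221], [90, 160, 214], [87, 156, 211], [206, 223, 234], [205, 222, 233], [205, 223, 234], [93, 165, 219], [99, 173, 227], [96, 170, 224], [115, 190, 236], [129, 208, 245], [106, 169, 212]]
280 [[128, 188, 224], [113, 158, 187], [115, 190, 235], [85, 157, 210], [86, 152, 205], [89, 159, 216], [205, 221, 232], [206, 222, 234], [205, 220, 233], [91, 160, 217], [87, 154, 210], [89, 157, 212], [120, 179, 216], [131, 194, 228], [131, 193, 228]]
```

The wrist view confirms the rack frame: thicknesses come out at 30 and 36 mm, widths at 92–94 mm, and the bays are 1.5 mm towards +y. I'll pick the middle box first.

```bash
cat >> h.py <<'E'
Y={"P":.117,"M":.0012,"R":-.113}; TT={"P":.016,"M":.0185,"R":.0187}
def pick(k,first=False):
    y,t=Y[k],TT[k]
    if not first: env.goto(*lean(.36,y,t))
    f0=force()
    hit=env.line_to(*[lean(.094,y,t)[0]],rot=lean(.094,y,t)[1],rate=.15,guard=12)
    o=env.get_obs(); print("in",hit,o["time"],np.round(np.array(o["ee_pos"])-lean(.094,y,t)[0],4),np.round(o["force"],1))
    if hit: return
    env.set_gripper(0.0); o=env.get_obs(); print("grip",o["gripper_width"]*85,np.round(o["force"],1))
    env.line_to(lean(.13,y,t)[0],rate=.06); env.line_to(lean(.36,y,t)[0],rate=.15); env.pause(.3)
    f1=force(15); o=env.get_obs()
    print("df",np.round(f1-f0,2),"mass g",-(f1-f0)[2]/9.81*1000,"w",o["gripper_width"]*85,"t",o["time"],"tau",np.round(o["wrist_torque"],2))
E
python3 - <<'E'
from h import *
pick("M",True)
E
```

```text
Traceback (most recent call last):
  File "h.py", line 26, in pick
    hit=env.line_to(*[lean(.094,y,t)[0]],rot=lean(.094,y,t)[1],rate=.15,guard=12)
workcell.PlanningError: the arm cannot follow that straight line within its joint ranges
```

The straight line fails on joint range: joint 6 is near its lower stop. I'll identify the arm's kinematics from IK queries, which cost no robot time, and look for a redundancy branch that works for the whole slant line.

```bash
cat > kin.py <<'E'
import numpy as np, itertools
from scipy.spatial.transform import Rotation as Ro
AX="zyzyzyz"
def rots(q,sg):
    R=Ro.identity(); out=[]
    for x,s,t in zip(AX,sg,q): R=R*Ro.from_euler(x,s*t,degrees=True); out.append(R)
    return out
E
python3 - <<'E'
from h import *
from kin import *
rng=np.random.default_rng(0); D=[]
for _ in range(120):
    th=rng.uniform(-.6,.6); yaw=rng.uniform(-3,3)
    p=rng.uniform([.4,-.35,.1],[.7,.35,.4]); o=[180+rng.uniform(-35,35),rng.uniform(-20,20),rng.uniform(-180,180)]
    q=env.solve_ik(p,o)
    if q is not None: D.append((np.array(q),p,Ro.from_euler("xyz",o,degrees=True)))
print(len(D))
best=None
for sg in itertools.product((1,-1),repeat=7):
    # R_tool = Rchain * C ; check constancy of C
    C=[(rots(q,sg)[-1].inv()*R) for q,p,R in D[:8]]
    e=max((C[0].inv()*c).magnitude() for c in C)
    if best is None or e<best[0]: best=(e,sg,C[0])
e,sg,C=best; print(e,sg,C.as_matrix().round(3))
A=[];b=[]
for q,p,R in D:
    rr=rots(q,sg); A.append(np.hstack([np.eye(3)]+[r.as_matrix() for r in rr])); b.append(p)
A=np.vstack(A);b=np.hstack(b); x,res,rk_,sv=np.linalg.lstsq(A,b,rcond=1e-9)
print(x.reshape(8,3).round(4),"maxres",abs(A@x-b).max())
np.savez("kin.npz",sg=sg,C=C.as_matrix(),x=x)
E
```

```text
113
1.543815416288619e-13 (-1, 1, -1, 1, -1, 1, -1) [[-0. -1. -0.]
 [ 1. -0. -0.]
 [ 0. -0.  1.]]
[[-0.000e+00  0.000e+00  1.278e-01]
 [ 0.000e+00 -6.100e-03  1.278e-01]
 [-0.000e+00 -6.100e-03  2.751e-01]
 [-0.000e+00 -4.600e-03  2.751e-01]
 [-0.000e+00 -4.600e-03  1.861e-01]
 [ 0.000e+00 -2.000e-04  1.861e-01]
 [-0.000e+00 -2.000e-04  1.529e-01]
 [-0.000e+00  0.000e+00  1.529e-01]] maxres 9.53552792282153e-11
```

```bash
cat >> kin.py <<'E'
from scipy.optimize import least_squares
k=np.load("kin.npz"); SG=k["sg"]; CC=Ro.from_matrix(k["C"]); X=k["x"].reshape(8,3)
LO=np.array([-178.69,-17.37,-77.05,15.02,-78.02,.78,-162.83]);HI=np.array([178.69,117.87,75.6,138.74,258.01,113.62,162.83])
def fk(q):
    rr=rots(q,SG); return X[0]+sum(r.apply(x) for r,x in zip(rr,X[1:])), rr[-1]*CC
def elbow(q): rr=rots(q,SG); return X[0]+sum(r.apply(x) for r,x in zip(rr[:3],X[1:4]))
def wristp(q): rr=rots(q,SG); return X[0]+sum(r.apply(x) for r,x in zip(rr[:5],X[1:6]))
def ik(p,R,q0,m=5.,w=.002):
    def f(q):
        pp,RR=fk(q); v=np.maximum(0,LO+m-q)+np.maximum(0,q-HI+m)
        return np.r_[(pp-p)*1000,(RR.inv()*R).as_rotvec()*300,v*1.0,(q-q0)*w]
    r=least_squares(f,np.clip(q0,LO+1,HI-1),xtol=1e-12,ftol=1e-12); q=r.x; pp,RR=fk(q)
    ok=np.linalg.norm(pp-p)<1e-3 and (RR.inv()*R).magnitude()<.004 and (q>LO+1).all() and (q<HI-1).all()
    return q,ok
def track(poses,q0,w=.002):
    Q=[]
    for p,R in poses:
        q,ok=ik(p,R,q0,w=w)
        if not ok or (Q and abs(q-q0).max()>25): return None
        Q.append(q); q0=q
    return np.array(Q)
E
cat > plan.py <<'E'
from h import *
from kin import *
rng=np.random.default_rng(1); out={}
for k_ in "MRP":
  cand=[]
  for fl in(1,-1):
    poses=[(lambda po:(po[0],Ro.from_euler("xyz",po[1],degrees=True)))(lean(s,Y[k_],TT[k_],fl)) for s in np.linspace(.094,.36,12)]
    for _ in range(40):
        q0=np.array([rng.uniform(-80,80),rng.uniform(0,80),rng.uniform(-75,75),rng.uniform(80,130),rng.uniform(-75,250),rng.uniform(5,60),rng.uniform(-160,160)])
        q,ok=ik(*poses[0],q0,m=8,w=0)
        if not ok: continue
        Q=track(poses,q)
        if Q is None: continue
        mar=np.minimum(Q-LO,HI-Q).min(); st=abs(np.diff(Q,axis=0)).max()
        cand.append((st-.5*min(mar,10),mar,st,fl,Q))
  cand.sort(key=lambda c:c[0])
  print(k_,len(cand))
  for c in cand[:4]: print(" mar %.1f step %.1f fl %d"%c[1:4],c[4][0].round(0),c[4][-1].round(0),"elb",elbow(c[4][0]).round(2),"wr",wristp(c[4][0]).round(3))
  if cand: out[k_]=cand[0][4]; out[k_+"f"]=cand[0][3]
np.savez("paths.npz",**out)
E
time python3 plan.py
```

```text
M 25
 mar 16.8 step 5.6 fl -1 [ 14.  40. -29. 112.  95.  22.  84.] [ 42.  13. -60. 115.  39.  33. 135.] elb [ 0.34 -0.1   0.68] wr [0.517 0.023 0.372]
 mar 16.4 step 5.9 fl -1 [ 10.  39. -22. 113.  95.  17.  83.] [ 39.  12. -56. 115.  36.  32. 138.] elb [ 0.34 -0.08  0.68] wr [0.517 0.023 0.372]
 mar 7.5 step 5.1 fl -1 [ 20.  43. -40. 112.  96.  29.  87.] [ 48.  16. -70. 115.  45.  36. 129.] elb [ 0.35 -0.15  0.66] wr [0.517 0.023 0.372]
 mar 14.0 step 6.6 fl 1 [  7.  38. -18. 113.  96.  15. -99.] [ 37.  11. -53. 115.  34.  31. -41.] elb [ 0.34 -0.06  0.69] wr [0.517 0.023 0.372]
R 26
 mar 5.0 step 6.6 fl -1 [ 26.  40. -29. 112.  94.  15.  96.] [ 66.  18. -72. 114.  36.  32. 151.] elb [ 0.31 -0.17  0.68] wr [ 0.512 -0.091  0.373]
 mar 5.0 step 6.6 fl -1 [ 26.  40. -29. 112.  94.  15.  96.] [ 66.  18. -72. 114.  36.  32. 151.] elb [ 0.31 -0.17  0.68] wr [ 0.512 -0.091  0.373]
 mar 5.3 step 9.0 fl 1 [ 21.  39. -21. 112.  95.  10. -87.] [ 66.  17. -72. 114.  35.  32. -28.] elb [ 0.31 -0.14  0.68] wr [ 0.512 -0.091  0.373]
 mar 5.7 step 9.8 fl 1 [ 21.  38. -20. 112.  96.   9. -88.] [ 66.  17. -71. 114.  35.  32. -28.] elb [ 0.32 -0.14  0.69] wr [ 0.512 -0.091  0.373]
P 38
 mar 22.0 step 4.2 fl 1 [  -4.   40.  -20.  109.   87.   23. -100.] [ 11.  13. -43. 112.  42.  38. -61.] elb [0.35 0.01 0.68] wr [0.52  0.139 0.371]
 mar 18.6 step 4.3 fl 1 [  6.  43. -38. 109.  91.  34. -99.] [ 22.  16. -58. 112.  50.  43. -67.] elb [ 0.38 -0.06  0.65] wr [0.52  0.139 0.371]
 mar 20.5 step 4.3 fl -1 [  5.  43. -36. 109.  91.  33.  81.] [ 21.  16. -57. 112.  49.  42. 113.] elb [ 0.37 -0.05  0.66] wr [0.52  0.139 0.371]
 mar 17.3 step 4.4 fl 1 [ -9.  39. -13. 110.  85.  18. -99.] [  7.  12. -37. 112.  40.  37. -59.] elb [0.34 0.04 0.68] wr [0.52  0.139 0.371]
real	0m21.380s
user	0m21.790s
sys	0m0.060s
```

```bash
sed -i 's/for fl in(1,-1):/for fl in(1,):/; s/range(40)/range(60)/; s/lean(s,Y\[k_\],TT\[k_\],fl)/lean(s,Y[k_],TT[k_],fl)/' plan.py; python3 plan.py | grep -A1 '^[MRP]'
python3 - <<'E'
s=open('h.py').read(); s=s[:s.index("def pick")]
s+='''
def along(Q,s,rate,guard=None):
    "follow Q (indexed s=.094...36) to its end: straight line, or joint waypoints if refused"
    p,o=s
    try: return env.line_to(p,rot=o,rate=rate,guard=guard)
    except env.PlanningError: print("waypoints")
    f0=np.array(env.get_obs()["force"])
    for q in Q:
        env.move_j(q)
        if guard and np.linalg.norm(np.array(env.get_obs()["force"])-f0)>guard: return True
    return False
def pick(k):
    y,t=Y[k],TT[k]; Q=np.load("paths.npz")[k]
    env.move_j(Q[-1]); env.pause(.2); f0=force()
    hit=along(Q[::-1][1:],lean(.094,y,t),.15,12)
    o=env.get_obs(); print("in",hit,o["time"],np.round(np.array(o["ee_pos"])-lean(.094,y,t)[0],4),np.round(o["force"],1))
    if hit: return
    env.set_gripper(0.0); o=env.get_obs(); print("grip",o["gripper_width"]*85,np.round(o["force"],1))
    along(Q[1:],lean(.36,y,t),.10); env.pause(.3)
    f1=force(15); o=env.get_obs()
    print("df",np.round(f1-f0,2),"mass g",-(f1-f0)[2]/9.81*1000,"w",o["gripper_width"]*85,"t",o["time"],"tau",np.round(o["wrist_torque"],2))
'''
open('h.py','w').write(s)
E
python3 - <<'E'
from h import *
pick("M")
E
```

```text
M 18
 mar 14.0 step 6.6 fl 1 [  7.  38. -18. 113.  96.  15. -99.] [ 37.  11. -53. 115.  34.  31. -41.] elb [ 0.34 -0.06  0.69] wr [0.517 0.023 0.372]
--
R 17
 mar 5.3 step 9.0 fl 1 [ 21.  39. -21. 112.  95.  10. -87.] [ 66.  17. -72. 114.  35.  32. -28.] elb [ 0.31 -0.14  0.68] wr [ 0.512 -0.091  0.373]
--
P 26
 mar 18.6 step 4.3 fl 1 [  6.  43. -38. 109.  91.  34. -99.] [ 22.  16. -58. 112.  50.  43. -67.] elb [ 0.38 -0.06  0.65] wr [0.52  0.139 0.371]
in False 6.0667 [0.     0.0001 0.0005] [-0.7 -0.1  0.2]
grip 35.173705135134455 [-3.7  0.3  3.4]
df [ 0.36  0.01 -4.03] mass g 410.5491906774337 w 35.17995432490594 t 10.1917 tau [ 0.09  1.03 -0.03]
```

Middle box: about 410 g, so either crate will do. I'll put it in grey pocket 1.

```bash
cat >> h.py <<'E'
def check(q1,n=25):
    import kin
    q0=np.array(env.get_obs()["joint_pos"]); L=[]
    for u in np.linspace(0,1,n):
        p,R=kin.fk(q0+u*(np.array(q1)-q0)); b=p+R.apply([0,0,.094]); L.append(np.r_[p,b])
    L=np.array(L); print("tcp min",L[:,:3].min(0).round(2),"max",L[:,:3].max(0).round(2),"bottom minz",L[:,5].min().round(3),"maxx",L[:,3].max().round(3),"dq",np.abs(np.array(q1)-q0).max().round(0))
    return L
def place(x,y,yaw,go=True,hi=.29,flips=(1,-1)):
    q0=np.array(env.get_obs()["joint_pos"]); c=[]
    for fl in flips:
        q=env.solve_ik([x,y,hi],down(yaw,fl))
        if q is not None: c.append((abs(np.array(q)-q0).max(),fl,q))
    _,fl,q=min(c,key=lambda c:c[0]); print("flip",fl,np.round(q,0)); check(q)
    if not go: return
    env.move_j(q); o=down(yaw,fl)
    env.line_to([x,y,.125],rot=o,rate=.15); env.pause(.15); print("f",np.round(env.get_obs()["force"],1))
    h=env.line_to([x,y,.093],rate=.03,guard=4)
    s=env.get_obs(); print("down",h,np.round(s["ee_pos"],4),np.round(s["force"],1),"t",s["time"])
E
python3 - <<'E'
from h import *
place(*pocket(GR,1),GR[2]+np.pi/2,go=False)
for n,b in(("gr0",GR),("bl0",BL),("bl1",BL)):place(*pocket(b,n[-1]=="1"),b[2]+np.pi/2,go=False)
place(RD[0],RD[1],RD[2],go=False)
E
```

```text
flip -1 [ 43.  34. -29.  78.  17.  72. -68.]
tcp min [ 0.54 -0.31  0.29] max [0.58 0.02 0.34] bottom minz 0.196 maxx 0.608 dq 41.0
flip -1 [ 58.  27. -37.  92.  17.  67. -64.]
tcp min [ 0.44 -0.33  0.29] max [0.54 0.02 0.34] bottom minz 0.196 maxx 0.588 dq 36.0
flip 1 [ -7.  38. -60.  86.  33.  76.  10.]
tcp min [0.47 0.02 0.29] max [0.55 0.36 0.34] bottom minz 0.196 maxx 0.589 dq 50.0
flip 1 [ -4.  47. -63.  71.  40.  85.  18.]
tcp min [0.54 0.02 0.29] max [0.6  0.34 0.34] bottom minz 0.196 maxx 0.622 dq 58.0
flip 1 [ 35.  22. -55. 105.  20.  63. -10.]
tcp min [0.46 0.01 0.29] max [0.54 0.02 0.34] bottom minz 0.196 maxx 0.587 dq 32.0
```

```bash
python3 - <<'E'
from h import *
place(*pocket(GR,0),GR[2]+np.pi/2)
c=env.get_calibration("wrist"); im=env.camera("wrist")
cv2.imwrite("pics/p1.png",np.hstack([im,env.camera("scene")])[:,:,::-1][:, :])
E
python3 -c "
import cv2;i=cv2.imread('pics/p1.png');cv2.imwrite('pics/p1b.png',cv2.resize(i[:, :],(800,250),interpolation=cv2.INTER_AREA))"
```

```text
flip -1 [ 58.  27. -37.  92.  17.  67. -64.]
tcp min [ 0.44 -0.33  0.29] max [0.54 0.02 0.34] bottom minz 0.196 maxx 0.588 dq 36.0
f [ 0.8  0.2 -4.1]
down True [ 0.4438 -0.3253  0.0999] [-1.9  0.6  4.9] t 13.7333
```

View pics/p1b.png

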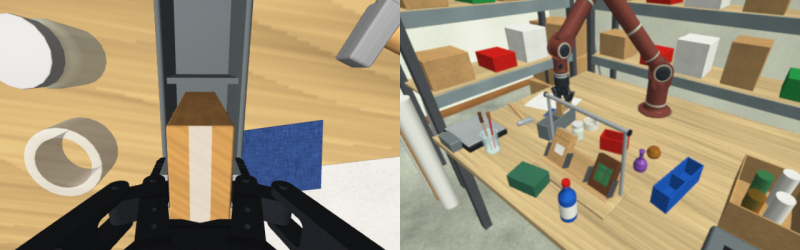

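The middle box touched down at TCP z 0.0999 (0.099 expected) and stands inside the near grey pocket. I'll release it and go for the right box.

```bash
cat >> h.py <<'E'
def release():
    env.set_gripper(.75); p=np.array(env.get_obs()["ee_pos"]); env.line_to(p+[0,0,.17],rate=.2)
    env.set_gripper(1.0); print("f",np.round(env.get_obs()["force"],1),"t",env.get_obs()["time"])
E
python3 - <<'E'
from h import *
release()
check(np.load("paths.npz")["R"][-1])
pick("R")
E
```

```text
f [ 0.1  0.3 -0.8] t 15.575
tcp min [ 0.44 -0.32  0.27] max [ 0.53 -0.09  0.34] bottom minz 0.174 maxx 0.582 dq 36.0
in False 19.0333 [0.0001 0.     0.0004] [-0.8 -0.1  0.1]
grip 35.320581965466424 [-4.7  1.   2.8]
df [-0.29  0.23 -6.93] mass g 706.1285245358397 w 35.03130427425964 t 23.1583 tau [ 0.03  1.39 -0.03]
```

The right box is about 700 g, so it goes to grey pocket 1, routed over pocket 0 to stay clear of the rail.

```bash
python3 - <<'E'
from h import *
x,y=pocket(GR,0); q=env.solve_ik([x,y,.31],down(GR[2]+np.pi/2,-1)); check(q); env.move_j(q)
place(*pocket(GR,1),GR[2]+np.pi/2,flips=(-1,))
release()
check(np.load("paths.npz")["P"][-1])
E
```

```text
tcp min [ 0.44 -0.33  0.31] max [ 0.53 -0.09  0.34] bottom minz 0.216 maxx 0.582 dq 39.0
flip -1 [ 49.  36. -40.  78.  23.  74. -73.]
tcp min [ 0.45 -0.32  0.29] max [ 0.56 -0.31  0.31] bottom minz 0.196 maxx 0.558 dq 12.0
f [-0.2 -0.  -7.1]
down True [ 0.5573 -0.3073  0.0997] [-1.3 -0.3  6.2] t 26.875
f [ 0.1  0.2 -0.4] t 28.6167
tcp min [ 0.54 -0.31  0.27] max [0.6  0.14 0.34] bottom minz 0.172 maxx 0.624 dq 31.0
```

```bash
python3 - <<'E'
from h import *
env.line_to([.44,-.30,.32],rate=.25)
L=check(np.load("paths.npz")["P"][-1]); print(L[::4,:3].round(2).tolist())
if L[:,0].max()<.57: pick("P"); place(*RD,go=False)
E
```

```text
tcp min [ 0.44 -0.3   0.32] max [0.56 0.14 0.34] bottom minz 0.225 maxx 0.597 dq 39.0
[[0.44, -0.3, 0.32], [0.48, -0.25, 0.32], [0.51, -0.18, 0.32], [0.54, -0.11, 0.32], [0.55, -0.04, 0.33], [0.56, 0.05, 0.33], [0.54, 0.14, 0.34]]
in False 33.375 [0.0001 0.0003 0.0008] [0.8 0.1 0.1]
grip 29.117913806483774 [-3.1 -0.2  1.2]
df [-0.21  0.06 -4.1 ] mass g 418.3084081356491 w 28.63098936399315 t 37.5333 tau [0.09 1.15 0.02]
flip 1 [ 41.  26. -67. 105.  26.  66. -17.]
tcp min [0.46 0.02 0.29] max [0.54 0.14 0.34] bottom minz 0.196 maxx 0.59 dq 50.0
```

```bash
python3 - <<'E'
from h import *
place(*RD,flips=(1,))
E
```

```text
flip 1 [ 41.  26. -67. 105.  26.  66. -17.]
tcp min [0.46 0.02 0.29] max [0.54 0.14 0.34] bottom minz 0.196 maxx 0.59 dq 50.0
f [-0.2  0.1 -4. ]
down True [0.4572 0.0162 0.1001] [ 0.3 -0.4  4.4] t 40.5667
```

```bash
python3 - <<'E'
from h import *
release()
q=env.solve_ik([.44,.02,.36],down(RD[2])); 
env.line_to([.43,.25,.30],rate=.25)
t=env.camera("top");s=env.camera("scene")
a_=cv2.resize(t[120:290,180:460],(800,486))[:,:400*2]
cv2.imwrite("pics/end.png",np.hstack([cv2.resize(t[130:280,190:450],(400,231)),cv2.resize(s[130:330,200:400],(231,231))])[:,:,::-1])
print(env.get_obs()["time"])
E
```

```text
f [-0.   0.9  0.7] t 42.35
43.55
```

View pics/end.png

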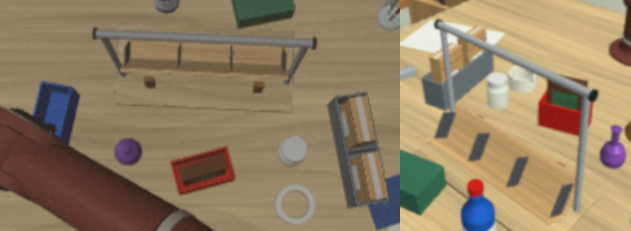

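The rack is empty. Both boxes stand in the grey crate's two pockets, the panel stands in the red box, and every bystander in view is in place. The arm hides only the paperweight. Handing in.

```bash
python3 - <<'E'
from workcell import env
env.hand_in(); print(env.get_obs()["time"])
E
```

```text
the job is handed in; nothing more can be done
the job is handed in; nothing more can be done
```

The rack is cleared and the job is handed in at about 44 s of the 72 s allowed. It reports no verdict.

| Item | Weight felt | Where it stands |
|---|---|---|
| Middle gift box | about 410 g (within 50 g of the limit, so either crate is allowed) | grey crate, pocket 0 |
| Right gift box | about 706 g | grey crate, pocket 1 |
| Panel | about 418 g (nominal 400 g) | red box |

- **Weighing:** The panel read 418 g against a nominal 400 g, so the felt weights may run slightly high. The middle box stays well above the grey crate's 350 g floor even allowing for that.
- **Setting down:** Each piece stopped on a light touch, with the fingertips at 0.0997–0.1001 m against 0.099 m expected. That means all three are on the floor of their bins.
- **Last pictures:** The rack is empty, all three pieces stand upright in their pockets, and the hand is clear of everything. The tape, jar and flask look unmoved. The arm hid the paperweight in the last top view, so I did not recheck it, though no path went down near it.
- **Disagreements:**
    - The rack base edges in the overview pictures disagreed with the rail by about 15 mm. The wrist view matched the known slab sizes to 1–2 mm, so I used that.
    - The blue crate's outline fit scored poorly because its dark walls were missed, but that crate was not needed.
    - The first straight approach was refused on joint range, so I used a different arm posture.

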